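# Pump up the hardness tester's air mounts

## Task

Pump up the hardness tester's anti-vibration air mounts: press the hand pump's plunger down and let it come up again, over and over, until the indicator pin beside it stands fully out. Only then push the shut-off valve's lever all the way over to the other side, away from the robot, and leave the plunger released. Do it all by pressing and pushing with the fingertips: do not touch the pin, and leave the loose things on the table where they stand.

Things in the scene. Friction and masses are not known exactly. Their poses are not given: they have to be found in the camera images.
- pump: hand air pump bolted to the table (it cannot move): a tan cast housing 116 x 86 mm, its flat top 55 mm above the table, on a dark base plate 130 x 104 mm (12 mm thick). Origin: centre of its underside on the table; z up. Along its own x axis stand the plunger (axis at x = -22 mm, y = 0) and the indicator pin (axis at x = +40 mm, y = 0).
- plunger_top (a point): centre of the flat top of the plunger's black round head, 44 mm across and 12 mm thick, on an 18 mm steel rod. Released, it stands 114 mm above the table; pressed fully it stands at 92 mm.
- plunger (a joint): how far the plunger is pressed down: 0 released to 0.022 m at the bottom stop. A spring (3.5 N at the top, 6.6 N at the bottom) brings it back up by itself in about 0.3 s; a slow pumping stroke takes 6 to 10 N in all, a fast one more.
- pin_top (a point): centre of the top of the indicator pin, a brass rod 9 mm in diameter that rises upright out of a black collar (24 mm across, top 62 mm above the table). Sunk it ends 64 mm above the table, fully out 82 mm.
- pin: the indicator pin itself, origin at the centre of its top (as pin_top); it must not be touched.
- pin_out (a joint): how far the indicator pin is out: 0 sunk, 0.018 m fully out; it starts at 0 to 0.005. Each plunger stroke drives it up by a quarter of the stroke, less up to 2 mm of pin travel lost in taking up the ratchet; short strokes gain less. 3 to 5 full strokes from the start bring it fully out; further strokes then do nothing and do no harm. It stays where pumping has brought it.
- valve: shut-off valve bolted to the table beside the pump, on its left or on its right: an aluminium block 56 x 44 mm on a base plate 70 x 66 mm, top 56 mm above the table, with two upright steel cheeks (30 x 6 mm, up to 73 mm above the table) that carry the lever. Origin: centre of its underside on the table; z up; the lever swings in its x-z plane.
- lever_hinge (a point): the lever's pivot, 66 mm above the table over the valve's origin; the pivot axis is the valve's y axis.
- lever_tip (a point): centre of the black ball (18 mm across) at the end of the valve lever, 60 mm from the pivot; the lever is a 10 mm steel rod.
- valve_lever (a joint): lever angle: 0 leaning 0.6 rad from upright towards the valve's -x (open, the side nearer the robot), 1.2 rad leaning 0.6 rad towards +x (shut, away from the robot). It starts at 0 to 0.2 and stays where it is left; pushing it takes about 1 to 3 N.
- filter: air filter bolted to the table on the pump's other side, no part of the job: a clear bowl with a round aluminium head 54 mm across, 74 mm high. Origin: centre of its underside.
- objective_a_mid (a point): middle (22 mm above its underside) of a loose microscope objective, black barrel with a dark steel foot, 33 mm across and 44 mm high, standing; a bystander, to be left alone.
- objective_b_mid (a point): middle (17 mm above its underside) of a loose shorter microscope objective, 33 mm across and 35 mm high, standing; a bystander, to be left alone.
- cap_a_mid (a point): middle (13 mm above its underside) of a loose black screw cap for an objective, 40 mm across and 26 mm high; a bystander, to be left alone.
- sample_a_mid (a point): middle (9 mm above its underside) of a loose grey round embedded sample, 32 mm across and 18 mm high; a bystander, to be left alone.
- bottle_mid (a point): middle (42 mm above its underside) of a loose small amber bottle with a black cap, 42 mm across and 85 mm high; a bystander, to be left alone.
- block_mid (a point): middle (6 mm above its underside) of a loose steel hardness reference block, 50 x 35 x 12 mm; a bystander, to be left alone.
Not all that is in view belongs to the job. What is meant by the valve is not orange or purple, and is the smaller of those in its own colour.

How it is judged:
By the outcome, as a careful person would: the job done as asked, in the order asked, and still so for the second after the job is handed in, with the robot touching nothing.
It also fails if it takes over 45 s, if anything falls off the work surface, if the arm or the gripper's body presses on something with over 40 N, if the wrist force passes 120 N, or if a joint passes its speed limit or range.

## Robot

A 7-joint arm with a two-finger parallel gripper is mounted at the origin on the work surface. World frame = base frame: x ahead of the robot, y to its left, z up, the work surface at z = 0. Lengths are in mm, angles in degrees, forces in N, time in s.
With the tool pointing down it reaches from about 400 to 875 mm from the base axis. Payload 4.4 kg.
Tool frame: the origin (TCP) lies midway between the tips of the shut fingers; the grasp point (between the pads) lies 19 mm behind it; x points along the fingers, z is the direction in which the jaws open and shut, and the axes are right-handed (so a half turn about x gives the same grasp; the last joint's range is limited). The gripper opens to 85 mm and grips with 20 to 120 N. Pads are 22 mm wide; open, the fingers measure 114 mm over their backs; the gripper's body (76 mm by 85 mm) begins 54 mm behind the grasp point. The pads swing forward as they close: fully open they stand 13 mm farther back than shut.
Start: joints at [-69.202, 36.005, 2.206, 86.941, -1.547, 57.084, -1.146], TCP at [270.236, 591.177, 231.313] pointing down, gripper open.
Joint ranges: [-175.42, 175.42], [-21.48, 121.26], [-71.46, 75.88], [10.55, 141.38], [-63.04, 243.04], [13.31, 113.54], [-168.57, 168.57]. Speed limits (degrees/s): [147.25, 147.25, 180, 180, 180, 180, 180].

## Interface

Orientations are given as [roll, pitch, yaw] about the fixed x, y, z axes, in that order (R = Rz(yaw) Ry(pitch) Rx(roll)).
In Python, from rig import read_state, get_image, camera_info, sign_off gives the robot as it stands.
- The arm moves only by the shell command python3 -m creep 'ROWS'. ROWS is JSON, a list of rows, each an object with "slide": the shift along the tool's x, y, z in cm, a list of three; "turn": the turn about the tool's x in degrees; "fingers": the opening, from 0 (shut) to 1 (fully open). A call has 1 to 20 rows; each row shifts and turns the pose as measured when the row begins, along the tool's axes as they then stand; what a row does not reach is not made up. A row lasts 1/12 s, in which the tool goes at most 41.7 mm and 7.16 degrees, less where a joint would pass 70% of its speed; a pose out of reach is approached as far as the arm can. A call with a gripper value outside its range is refused whole. The fingers move at their own pace and stop on an object; the grip force is fixed at half the most. Time passes only in rows, so rows that do not move let the fingers close. It gives the time, the measured TCP pose, the force and the opening at its end, in the units of the state.
- read_state(): the state, without advancing time (a new reading comes with each control period).
- get_image(name): name is "side" or "top"; returns the picture (480x640x3 uint8, blue, green, red); there is no depth.
- camera_info(name): a dict with "fx", "fy", "cx", "cy" (pixels), "k1" (the pictures are not rectified: a ray, as slopes to the right and down, at radius r is drawn at 1 + k1 r^2 times it, then the intrinsics apply), "R" (3x3) and "t" (3): a world point X has camera coordinates R X + t. Camera axes: x right, y down, z forward; pixel columns grow to the right and rows downward; lengths in mm; the calibration is good to about 2 mm. A picture is of the moment at which its call begins. camera_info takes no time and is no camera call.
- sign_off(): hands the job in, once; it reports no verdict.
The state is a dict: "time_s": time; "joints": joint angles; "dq": joint speeds; "joint_torque": joint torques, N m; "position": TCP position; "ee_rot": TCP orientation; "contact_force": force on the tool from outside, world axes, zero at the start; "moment": the same for the moment, N m; "opening": finger opening in mm.
Only numpy, scipy, OpenCV 4.12 (cv2) and the standard library are available. Lean on these libraries where they do the work, as an engineer would, in place of code of your own. Each camera call takes 0.05 s, during which the arm holds its last target.

## Working session

There is one attempt and no reset: what is moved stays moved. The work goes in short steps, Python scripts to look and compute and a shell command to move; the robot and the scene stay as the last step left them, time stands still between calls to the robot, and variables do not carry over. Pictures are saved under pics/ and viewed, and the job is handed in when it is done.

```bash
ls; mkdir -p pics
python3 - <<'E'
from rig import *
import cv2
for n in("side","top"):
    cv2.imwrite(f"pics/{n}0.png",get_image(n)); print(n,camera_info(n))
print(read_state())
E
```

```text
pics
side {'fx': 455.8444574341312, 'fy': 455.8444574341312, 'cx': 325.73844808494664, 'cy': 234.816214263705, 'k1': -0.0909547961448871, 'R': array([[-0.72976534, -0.68369273,  0.00260968],
       [-0.51159348,  0.54352857, -0.66546886],
       [ 0.45355778, -0.4869712 , -0.74642105]]), 't': array([384.91131231, 350.52019718, 559.53844904])}
top {'fx': 447.63831540811634, 'fy': 447.63831540811634, 'cx': 319.8283707507997, 'cy': 237.61385709711757, 'k1': -0.09183815180634074, 'R': array([[-0.01308407, -0.99976165,  0.01747721],
       [-0.99420605,  0.01114239, -0.10691198],
       [ 0.10669176, -0.01877479, -0.99411487]]), 't': array([-25.76626851, 572.74554294, 728.53999178])}
{'time_s': 0.1, 'joints': array([-69.20335757,  36.05456596,   2.20160859,  86.98982086,
        -1.54664328,  57.08234678,  -1.14489883]), 'dq': array([ 0.08655208, -0.07361606,  0.03193601, -0.22498273, -0.12493462,
        0.00712444, -0.01672076]), 'joint_torque': array([ 3.00958236e-03, -5.64529824e+01,  1.23021327e+00, -1.93973190e+01,
        1.11978542e-02,  5.50001540e-03, -1.33996016e-05]), 'position': array([269.97413319, 590.67856708, 230.4724408 ]), 'ee_rot': array([-179.62259807,   89.9029071 , -114.18718664]), 'contact_force': array([ 0.51215892, -0.72855278,  0.38490102]), 'moment': array([-0.02422388,  0.0068291 , -0.00099475]), 'opening': 85.75565889552702}
```

View pics/side0.png

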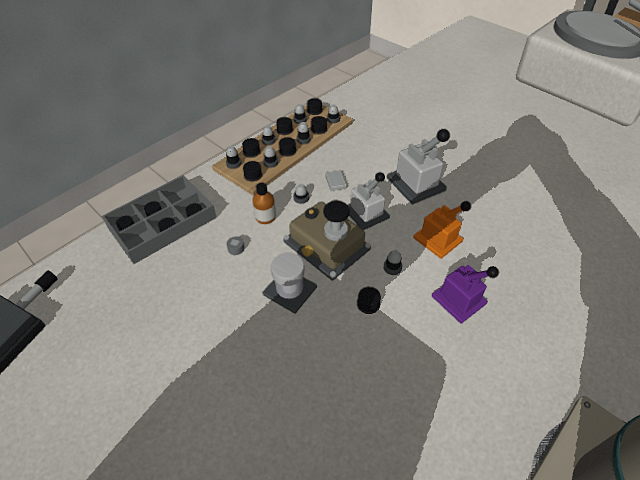

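View pics/top0.png

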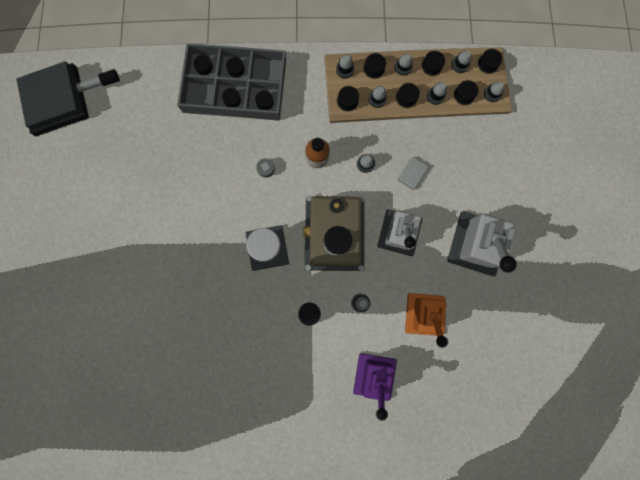

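```bash
cat > h.py <<'E'
import numpy as np, cv2
from rig import camera_info
C={n:camera_info(n) for n in("side","top")}
def ray(n,u,v):
    c=C[n]; K=np.array([[c['fx'],0,c['cx']],[0,c['fy'],c['cy']],[0,0,1]])
    p=cv2.undistortPoints(np.array([[[u,v]]],float),K,np.array([c['k1'],0,0,0,0.]))[0,0]
    R=np.array(c['R']);t=np.array(c['t'])
    return -R.T@t, R.T@np.array([p[0],p[1],1.])
def onz(n,u,v,z):
    o,d=ray(n,u,v); return o+d*(z-o[2])/d[2]
def tri(a,b):
    o1,d1=ray("top",*a);o2,d2=ray("side",*b)
    s=np.linalg.lstsq(np.c_[d1,-d2],o2-o1,rcond=None)[0]
    p,q=o1+s[0]*d1,o2+s[1]*d2
    return (p+q)/2,np.linalg.norm(p-q)
def proj(n,X):
    c=C[n];r,_=cv2.Rodrigues(np.array(c['R']))
    K=np.array([[c['fx'],0,c['cx']],[0,c['fy'],c['cy']],[0,0,1]])
    return cv2.projectPoints(np.array([X],float),r,np.array(c['t'],float),K,np.array([c['k1'],0,0,0,0.]))[0][0,0]
E
python3 - <<'E'
import cv2
a=cv2.imread("pics/top0.png");b=cv2.imread("pics/side0.png")
cv2.imwrite("pics/top0c.png",cv2.resize(a[180:330,230:430],None,fx=4,fy=4,interpolation=cv2.INTER_CUBIC))
cv2.imwrite("pics/side0c.png",cv2.resize(b[160:310,250:450],None,fx=4,fy=4,interpolation=cv2.INTER_CUBIC))
E
```

```text
(no output)
```

View pics/top0c.png

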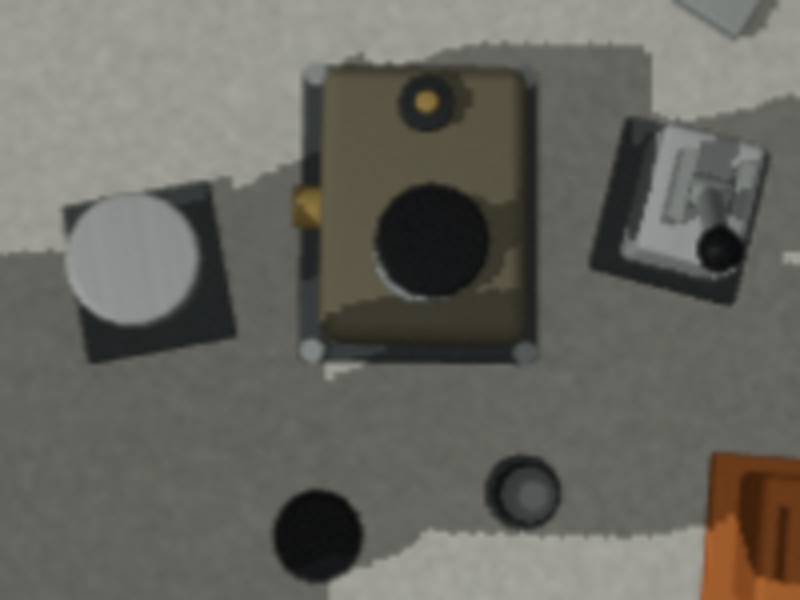

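View pics/side0c.png

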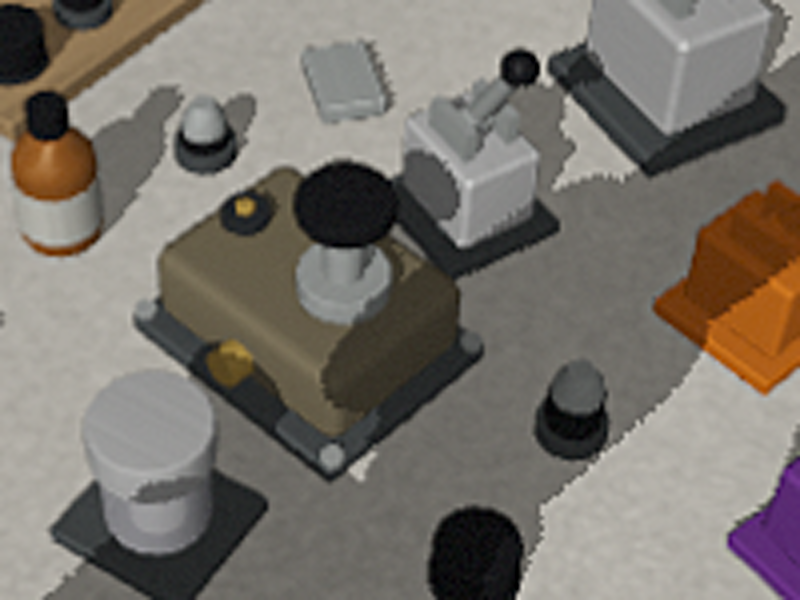

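Run:
```python
from h import *
f=lambda o,c:((c[0]+.5)/4-.5+o[0],(c[1]+.5)/4-.5+o[1])
T=lambda *c:f((230,180),c); S=lambda *c:f((250,160),c)
np.set_printoptions(precision=1,suppress=True)
pl=onz("top",*T(433,240),114); print("plunger",pl,tri(T(433,240),S(347,198)))
pin=onz("top",*T(427,101),66); print("pin",pin,tri(T(427,101),S(244,207)))
b=tri(T(720,248),S(519,68)); print("ball",b)
d=pin-pl; d[2]=0;print("pump axis",np.linalg.norm(d),np.degrees(np.arctan2(d[1],d[0])))
# valve base plate corners top z~?(assume 10-12)
c=[(635,118),(770,150),(735,303),(592,268)]
P=[onz("top",*T(*q),10) for q in c];print(P, [np.linalg.norm(P[i]-P[(i+1)%4]) for i in range(4)])
for n,q in dict(cap=(318,535),obj=(525,490),filt=(132,260)).items(): print(n,onz("top",*T(*q),74 if n=='filt' else 35))
# cheeks
print(onz("top",*T(679,183),73),onz("top",*T(740,200),73))
```

```text
plunger [560.1 -58.4 114. ] (array([559.7, -58.9, 112.6]), np.float64(1.3784970546989816))
pin [622.1 -59.8  66. ] (array([622.3, -60.3,  62.9]), np.float64(0.9798107966822476))
ball (array([ 555. , -166.9,  118.5]), np.float64(1.088742460389183))
pump axis 61.98273036660634 -1.3001073386626403
[array([ 623.8, -154.8,   10. ]), array([ 609. , -214.5,   10. ]), array([ 541.5, -196.4,   10. ]), array([ 557.7, -133.9,   10. ])] [np.float64(61.54351436545331), np.float64(69.88346832275185), np.float64(64.60592189952375), np.float64(69.39544068108594)]
cap [445.6 -13.2  35. ]
obj [462.9 -99.7  35. ]
filt [557.5  59.5  74. ]
[ 586.3 -160.8   73. ] [ 579.2 -185.5   73. ]
```

```bash
cat >> h.py <<'E'
from scipy.spatial.transform import Rotation as Ro
from rig import read_state
def to(x,y,z):
    s=read_state();R=Ro.from_euler('xyz',s['ee_rot'],degrees=True).as_matrix()
    np.set_printoptions(precision=2,suppress=True)
    print("t",s['time_s'],"pos",s['position'],"F",s['contact_force'],"op",s['opening'],"\nslide cm",R.T@(np.array([x,y,z])-s['position'])/10)
    print("tool axes x,y,z in world:\n",R.T)
E
python3 -c "
from h import *
to(560,-58.5,180)"
```

```text
t 0.1 pos [269.97 590.68 230.47] F [ 0.51 -0.73  0.38] op 85.75565889552702 
slide cm [  5.13 -53.37 -46.98]
tool axes x,y,z in world:
 [[-0.   -0.   -1.  ]
 [-0.91  0.42 -0.  ]
 [ 0.42  0.91 -0.  ]]
```

```bash
python3 -m creep '[{"slide":[0,-2.6,-2.3],"turn":0,"fingers":0},{"slide":[0,-2.6,-2.3],"turn":0,"fingers":0},{"slide":[0,-2.6,-2.3],"turn":0,"fingers":0},{"slide":[0,-2.6,-2.3],"turn":0,"fingers":0},{"slide":[0,-2.6,-2.3],"turn":0,"fingers":0},{"slide":[0,-2.6,-2.3],"turn":0,"fingers":0},{"slide":[0,-2.6,-2.3],"turn":0,"fingers":0},{"slide":[0,-2.6,-2.3],"turn":0,"fingers":0},{"slide":[0,-2.6,-2.3],"turn":0,"fingers":0},{"slide":[0,-2.6,-2.3],"turn":0,"fingers":0},{"slide":[0,-2.6,-2.3],"turn":0,"fingers":0},{"slide":[0,-2.6,-2.3],"turn":0,"fingers":0},{"slide":[0,-2.6,-2.3],"turn":0,"fingers":0},{"slide":[0,-2.6,-2.3],"turn":0,"fingers":0},{"slide":[0,-2.6,-2.3],"turn":0,"fingers":0},{"slide":[0,-2.6,-2.3],"turn":0,"fingers":0}]'; python3 -c "
from h import *
to(560,-58.5,135)"
```

```text
time_s: 1.43
position: [498.4, 69.4, 222.9]
ee_rot: [121.8, 89.3, -171.6]
contact_force: [0.1, 0.5, 0.3]
opening: -0.3
t 1.4333 pos [498.37  69.41 222.94] F [0.11 0.46 0.31] op -0.2797337520976156 
slide cm [  8.74 -10.83  -9.23]
tool axes x,y,z in world:
 [[-0.01 -0.   -1.  ]
 [-0.92  0.4   0.01]
 [ 0.4   0.92 -0.01]]
```

```bash
python3 -m creep '[{"slide":[1,-2.7,-2.3],"turn":0,"fingers":0},{"slide":[1.5,-2.7,-2.3],"turn":0,"fingers":0},{"slide":[1.5,-2.7,-2.3],"turn":0,"fingers":0},{"slide":[1.5,-2.0,-1.8],"turn":-3,"fingers":0},{"slide":[1,0,0],"turn":-4,"fingers":0},{"slide":[0,0,0],"turn":0,"fingers":0}]'; python3 -c "
from h import *
to(560,-58.5,120)"
```

```text
time_s: 1.93
position: [560.3, -68.2, 154.3]
ee_rot: [145.0, 89.4, -141.9]
contact_force: [-0.7, 0.7, -0.5]
opening: -0.1
t 1.9333 pos [560.28 -68.15 154.31] F [-0.7   0.68 -0.51] op -0.06884248150596955 
slide cm [3.42 0.29 0.94]
tool axes x,y,z in world:
 [[-0.01 -0.01 -1.  ]
 [-0.96  0.29  0.01]
 [ 0.29  0.96 -0.01]]
```

```bash
python3 -m creep '[{"slide":[1.2,0.3,0.9],"turn":0,"fingers":0},{"slide":[1.2,0,0],"turn":0,"fingers":0},{"slide":[0.6,0,0],"turn":0,"fingers":0},{"slide":[0,0,0],"turn":0,"fingers":0}]'
python3 - <<'E'
from h import *
from rig import get_image
to(560,-58.5,90)
a=get_image("top");b=get_image("side")
cv2.imwrite("pics/p1.png",np.hstack([cv2.resize(a[150:300,250:350],None,fx=4,fy=4),cv2.resize(b[160:310,280:380],None,fx=4,fy=4)]))
E
```

```text
time_s: 2.27
position: [559.1, -58.6, 123.4]
ee_rot: [138.5, 89.4, -148.9]
contact_force: [-0.5, -0.1, -0.1]
opening: -0.0
t 2.2667 pos [559.12 -58.6  123.44] F [-0.54 -0.08 -0.14] op -0.022944773095350982 
slide cm [ 3.34 -0.1   0.06]
tool axes x,y,z in world:
 [[-0.01 -0.01 -1.  ]
 [-0.95  0.3   0.01]
 [ 0.3   0.95 -0.01]]
```

View pics/p1.png

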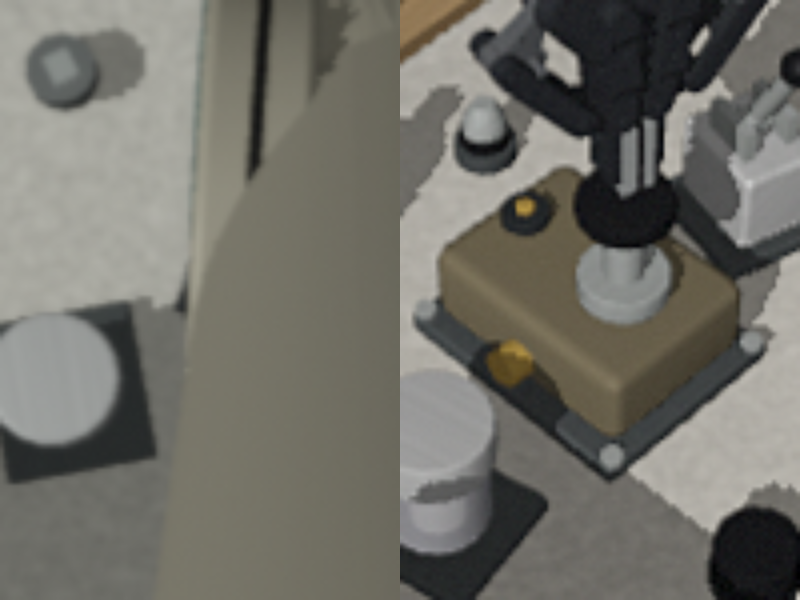

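```bash
python3 -m creep '[{"slide":[0.8,0,0],"turn":0,"fingers":0},{"slide":[0.7,0,0],"turn":0,"fingers":0},{"slide":[0.7,0,0],"turn":0,"fingers":0},{"slide":[0.7,0,0],"turn":0,"fingers":0},{"slide":[0.4,0,0],"turn":0,"fingers":0}]'; python3 -m creep '[{"slide":[0.3,0,0],"turn":0,"fingers":0},{"slide":[0.2,0,0],"turn":0,"fingers":0}]'
```

```text
time_s: 2.78
position: [561.6, -58.6, 95.3]
ee_rot: [-173.9, 89.6, -101.2]
contact_force: [-2.7, 0.1, 9.2]
opening: -0.0
time_s: 2.95
position: [561.7, -58.6, 92.0]
ee_rot: [-168.1, 89.6, -95.5]
contact_force: [-5.0, -0.0, 26.6]
opening: -0.2
```

```bash
python3 -m creep '[{"slide":[-1.0,0,0],"turn":0,"fingers":0},{"slide":[-1.0,0,0],"turn":0,"fingers":0},{"slide":[-0.9,0,0],"turn":0,"fingers":0},{"slide":[0,0,0],"turn":0,"fingers":0},{"slide":[0,0,0],"turn":0,"fingers":0}]'
python3 - <<'E'
from h import *
from rig import get_image
to(560,-58.5,90)
b=get_image("side")
cv2.imwrite("pics/p2.png",cv2.resize(b[160:260,280:380],None,fx=6,fy=6))
E
```

```text
time_s: 3.37
position: [562.6, -58.3, 123.9]
ee_rot: [-144.7, 89.6, -72.1]
contact_force: [-1.0, 0.2, -0.2]
opening: -0.2
t 3.3667 pos [562.59 -58.26 123.87] F [-1.01  0.18 -0.2 ] op -0.20199378327723075 
slide cm [ 3.39  0.25 -0.08]
tool axes x,y,z in world:
 [[ 0.   -0.01 -1.  ]
 [-0.95  0.3  -0.  ]
 [ 0.3   0.95 -0.01]]
```

View pics/p2.png

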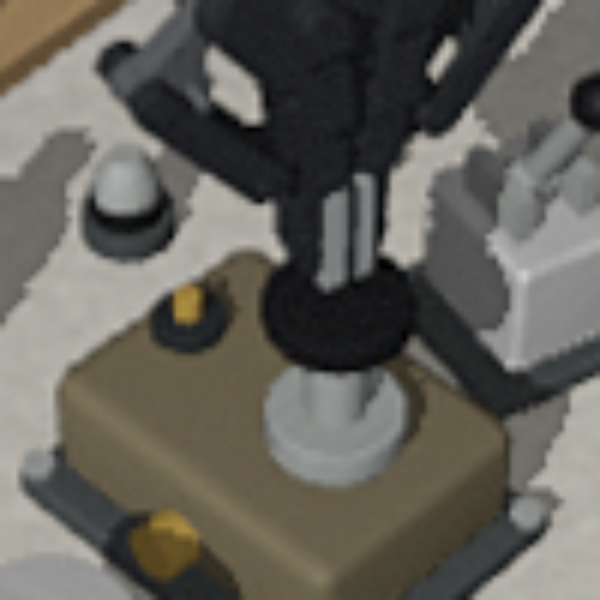

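The pin (crop (187,300)) has risen by a few mm, and the plunger is back up under the fingertips. Pumping on.

```bash
python3 -m creep '[{"slide":[0.8,0.2,0],"turn":0,"fingers":0},{"slide":[0.7,0,0],"turn":0,"fingers":0},{"slide":[0.7,0,0],"turn":0,"fingers":0},{"slide":[0.7,0,0],"turn":0,"fingers":0},{"slide":[0.4,0,0],"turn":0,"fingers":0},{"slide":[0.3,0,0],"turn":0,"fingers":0},{"slide":[0.2,0,0],"turn":0,"fingers":0}]'; python3 -m creep '[{"slide":[-1.0,0,0],"turn":0,"fingers":0},{"slide":[-1.0,0,0],"turn":0,"fingers":0},{"slide":[-0.9,0,0],"turn":0,"fingers":0},{"slide":[0,0,0],"turn":0,"fingers":0},{"slide":[0,0,0],"turn":0,"fingers":0}]'; python3 -m creep '[{"slide":[0.8,0.1,0],"turn":0,"fingers":0},{"slide":[0.7,0,0],"turn":0,"fingers":0},{"slide":[0.7,0,0],"turn":0,"fingers":0},{"slide":[0.7,0,0],"turn":0,"fingers":0},{"slide":[0.4,0,0],"turn":0,"fingers":0},{"slide":[0.3,0,0],"turn":0,"fingers":0},{"slide":[0.2,0,0],"turn":0,"fingers":0}]'; python3 -m creep '[{"slide":[-1.0,0,0],"turn":0,"fingers":0},{"slide":[-1.0,0,0],"turn":0,"fingers":0},{"slide":[-0.9,0,0],"turn":0,"fingers":0},{"slide":[0,0,0],"turn":0,"fingers":0},{"slide":[0,0,0],"turn":0,"fingers":0}]'
python3 - <<'E'
from h import *
from rig import get_image
to(560,-58.5,90)
b=get_image("side")
cv2.imwrite("pics/p3.png",cv2.resize(b[160:260,280:380],None,fx=6,fy=6))
E
```

```text
time_s: 4.0
position: [561.7, -57.8, 92.0]
ee_rot: [-119.7, 89.5, -47.1]
contact_force: [-4.5, 1.4, 19.3]
opening: -0.0
time_s: 4.42
position: [559.9, -57.4, 120.1]
ee_rot: [-143.1, 89.6, -70.5]
contact_force: [-0.6, 1.5, 0.1]
opening: 0.1
time_s: 5.0
position: [560.5, -57.4, 92.1]
ee_rot: [-110.0, 89.5, -37.5]
contact_force: [-2.8, 0.7, 14.6]
opening: -0.1
time_s: 5.42
position: [558.2, -57.0, 120.0]
ee_rot: [-137.4, 89.7, -64.8]
contact_force: [0.3, 0.8, -0.3]
opening: 0.1
t 5.4167 pos [558.17 -56.96 120.01] F [ 0.31  0.83 -0.29] op 0.09918947608204051 
slide cm [ 3.   -0.21 -0.08]
tool axes x,y,z in world:
 [[ 0.   -0.01 -1.  ]
 [-0.95  0.3  -0.  ]
 [ 0.3   0.95 -0.  ]]
```

View pics/p3.png

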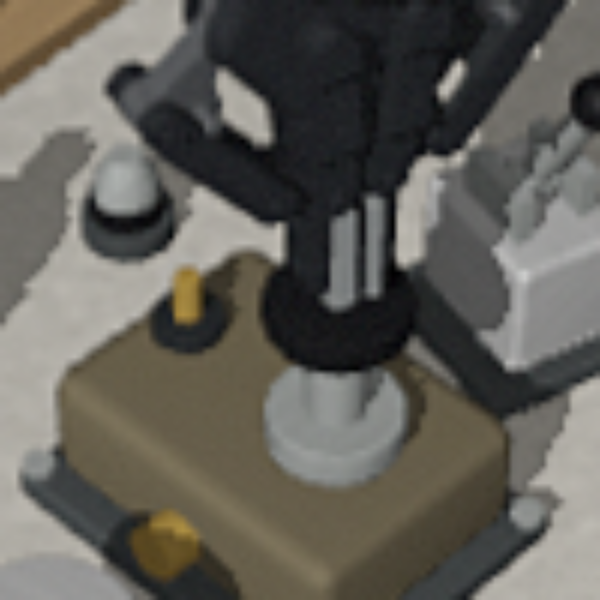

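The pin top is now at crop (188,270), still rising. Three more strokes.

```bash
for i in 1; do :; done; python3 -m creep '[{"slide":[0.8,-0.2,0],"turn":0,"fingers":0},{"slide":[0.7,0,0],"turn":0,"fingers":0},{"slide":[0.7,0,0],"turn":0,"fingers":0},{"slide":[0.7,0,0],"turn":0,"fingers":0},{"slide":[0.4,0,0],"turn":0,"fingers":0},{"slide":[0.3,0,0],"turn":0,"fingers":0},{"slide":[0.3,0,0],"turn":0,"fingers":0}]'; python3 -m creep '[{"slide":[-1.0,0,0],"turn":0,"fingers":0},{"slide":[-1.0,0,0],"turn":0,"fingers":0},{"slide":[-0.9,0,0],"turn":0,"fingers":0},{"slide":[0,0,0],"turn":0,"fingers":0},{"slide":[0,0,0],"turn":0,"fingers":0}]'; python3 -m creep '[{"slide":[0.8,-0.1,0],"turn":0,"fingers":0},{"slide":[0.7,0,0],"turn":0,"fingers":0},{"slide":[0.7,0,0],"turn":0,"fingers":0},{"slide":[0.7,0,0],"turn":0,"fingers":0},{"slide":[0.4,0,0],"turn":0,"fingers":0},{"slide":[0.3,0,0],"turn":0,"fingers":0},{"slide":[0.3,0,0],"turn":0,"fingers":0}]'; python3 -m creep '[{"slide":[-1.0,0,0],"turn":0,"fingers":0},{"slide":[-1.0,0,0],"turn":0,"fingers":0},{"slide":[-0.9,0,0],"turn":0,"fingers":0},{"slide":[0,0,0],"turn":0,"fingers":0},{"slide":[0,0,0],"turn":0,"fingers":0}]';  python3 - <<'E'
from h import *
from rig import get_image
to(560,-58.5,90)
b=get_image("side")
cv2.imwrite("pics/p4.png",cv2.resize(b[160:260,280:380],None,fx=6,fy=6))
E
```

```text
time_s: 6.05
position: [560.6, -57.5, 91.9]
ee_rot: [-118.6, 89.7, -46.2]
contact_force: [-7.2, 1.0, 32.1]
opening: 0.2
time_s: 6.47
position: [559.8, -57.5, 120.3]
ee_rot: [-139.3, 89.8, -66.8]
contact_force: [-1.0, 0.2, -0.1]
opening: -0.1
time_s: 7.05
position: [561.8, -57.9, 91.9]
ee_rot: [-109.3, 89.7, -36.9]
contact_force: [-7.2, 1.9, 33.6]
opening: 0.2
time_s: 7.47
position: [560.3, -57.7, 119.6]
ee_rot: [-157.4, 89.8, -85.0]
contact_force: [0.2, 0.0, -0.0]
opening: 0.2
t 7.4667 pos [560.29 -57.74 119.56] F [ 0.22  0.04 -0.05] op 0.22094252774107181 
slide cm [ 2.96  0.01 -0.07]
tool axes x,y,z in world:
 [[ 0.   -0.   -1.  ]
 [-0.95  0.3  -0.  ]
 [ 0.3   0.95 -0.  ]]
```

View pics/p4.png

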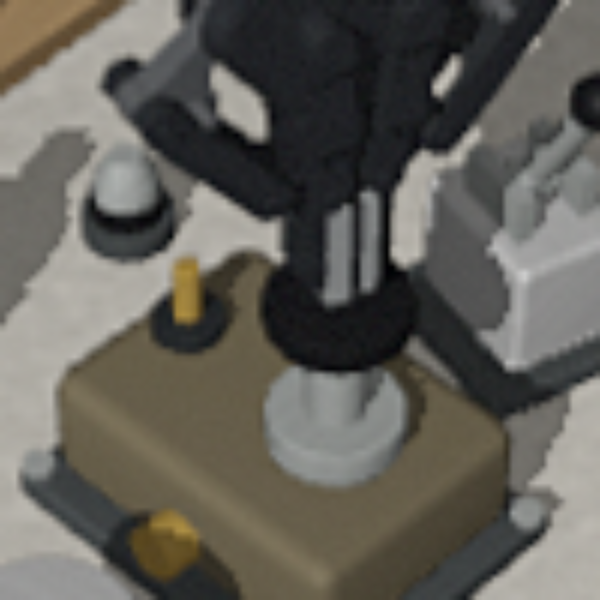

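Pin top is at crop (187,262). I'll compare that with the projection of z = 82, and give two more strokes.

```bash
python3 -m creep '[{"slide":[0.8,0,0],"turn":0,"fingers":0},{"slide":[0.7,0,0],"turn":0,"fingers":0},{"slide":[0.7,0,0],"turn":0,"fingers":0},{"slide":[0.7,0,0],"turn":0,"fingers":0},{"slide":[0.4,0,0],"turn":0,"fingers":0},{"slide":[0.3,0,0],"turn":0,"fingers":0},{"slide":[0.3,0,0],"turn":0,"fingers":0}]'; python3 -m creep '[{"slide":[-1.0,0,0],"turn":0,"fingers":0},{"slide":[-1.0,0,0],"turn":0,"fingers":0},{"slide":[-0.9,0,0],"turn":0,"fingers":0},{"slide":[0,0,0],"turn":0,"fingers":0},{"slide":[0,0,0],"turn":0,"fingers":0}]'; python3 -m creep '[{"slide":[0.8,0,0],"turn":0,"fingers":0},{"slide":[0.7,0,0],"turn":0,"fingers":0},{"slide":[0.7,0,0],"turn":0,"fingers":0},{"slide":[0.7,0,0],"turn":0,"fingers":0},{"slide":[0.4,0,0],"turn":0,"fingers":0},{"slide":[0.3,0,0],"turn":0,"fingers":0},{"slide":[0.3,0,0],"turn":0,"fingers":0}]'; python3 -m creep '[{"slide":[-1.0,0,0],"turn":0,"fingers":0},{"slide":[-1.0,0,0],"turn":0,"fingers":0},{"slide":[-1.2,0,0],"turn":0,"fingers":0},{"slide":[-1.2,0,0],"turn":0,"fingers":0},{"slide":[-1.2,0,0],"turn":0,"fingers":0}]';  python3 - <<'E'
from h import *
from rig import get_image
b=get_image("side");cv2.imwrite("pics/s5.png",b)
o=[cv2.imread("pics/side0.png"),b]
cv2.imwrite("pics/p5.png",np.hstack([cv2.resize(x[190:230,295:335],None,fx=10,fy=10) for x in o]))
for z in (64,78,80,82): print(z,(proj("side",[622.1,-59.8,z])-[295,190]+.5)*10)
# brass extents per picture
for n in (0,1):
    h=cv2.cvtColor(o[n],cv2.COLOR_BGR2HSV)[190:222,300:322]
    m=(h[...,1]>120)&(h[...,0]>12)&(h[...,0]<28)&(h[...,2]>100)
    ys,xs=np.nonzero(m);print(n,ys.min()+190,ys.max()+190,xs.mean()+300,len(ys))
to(530,-159,175)
E
```

```text
time_s: 8.1
position: [561.4, -57.8, 91.9]
ee_rot: [-101.5, 89.8, -29.1]
contact_force: [-8.0, 1.9, 31.4]
opening: -0.1
time_s: 8.52
position: [560.0, -57.7, 120.2]
ee_rot: [-145.0, 89.9, -72.7]
contact_force: [-0.2, -0.1, -0.2]
opening: 0.3
time_s: 9.1
position: [561.2, -57.8, 91.9]
ee_rot: [-87.7, 89.8, -15.4]
contact_force: [-7.4, 1.0, 32.8]
opening: 0.0
time_s: 9.52
position: [557.0, -57.4, 144.3]
ee_rot: [110.9, 89.6, -176.8]
contact_force: [0.3, 0.2, -0.3]
opening: -0.4
64 [157.22892436 216.00324052]
78 [155.4590488  160.74667335]
80 [155.2028754  152.73851834]
82 [154.9458576  144.70134716]
0 210 213 310.6470588235294 17
1 203 213 310.475 40
t 9.5667 pos [558.45 -57.5  146.42] F [0.38 0.19 1.87] op -0.19566616033068626 
slide cm [ -2.84  -0.38 -10.54]
tool axes x,y,z in world:
 [[-0.   -0.   -1.  ]
 [-0.95  0.3   0.  ]
 [ 0.3   0.95 -0.  ]]
```

View pics/p5.png

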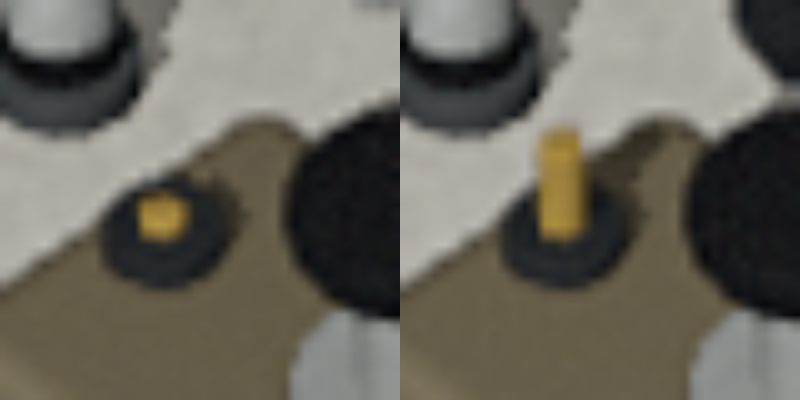

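Pin top at crop (160,143), against a projected 144.7 for z = 82, and unchanged since two strokes earlier: fully out. Now to the lever.

```bash
python3 -m creep '[{"slide":[-1,0.2,-2.5],"turn":0,"fingers":0},{"slide":[0,0.2,-2.7],"turn":0,"fingers":0},{"slide":[0,0.2,-2.7],"turn":0,"fingers":0},{"slide":[0,0.1,-2.5],"turn":0,"fingers":0},{"slide":[0,0,0],"turn":0,"fingers":0}]'; python3 -c "
from h import *
to(521,-157,106)"
```

```text
time_s: 9.98
position: [519.1, -154.7, 151.8]
ee_rot: [94.4, 89.6, 167.1]
contact_force: [-0.4, 0.1, 1.1]
opening: -0.1
t 9.9833 pos [ 519.1  -154.69  151.77] F [-0.42  0.09  1.07] op -0.12916921351534016 
slide cm [ 4.57 -0.28 -0.16]
tool axes x,y,z in world:
 [[-0.01  0.   -1.  ]
 [-0.95  0.3   0.01]
 [ 0.3   0.95 -0.  ]]
```

```bash
python3 -m creep '[{"slide":[1.5,0,-0.2],"turn":0,"fingers":0},{"slide":[1.5,0,0],"turn":0,"fingers":0},{"slide":[1.2,0,0],"turn":0,"fingers":0},{"slide":[0,0,0],"turn":0,"fingers":0}]';python3 - <<'E'
from h import *
from rig import get_image
to(583,-175,106)
a=get_image("top");b=get_image("side")
cv2.imwrite("pics/p6.png",np.hstack([cv2.resize(a[170:290,340:440],None,fx=4,fy=4),cv2.resize(b[150:270,320:420],None,fx=4,fy=4)]))
E
```

```text
time_s: 10.32
position: [516.3, -158.9, 104.5]
ee_rot: [97.3, 89.4, 169.7]
contact_force: [-0.1, -0.2, -0.6]
opening: -0.2
t 10.3167 pos [ 516.29 -158.94  104.54] F [-0.07 -0.19 -0.57] op -0.24259449089601098 
slide cm [-0.21 -6.84  0.49]
tool axes x,y,z in world:
 [[-0.01  0.   -1.  ]
 [-0.95  0.3   0.01]
 [ 0.3   0.95 -0.  ]]
```

View pics/p6.png

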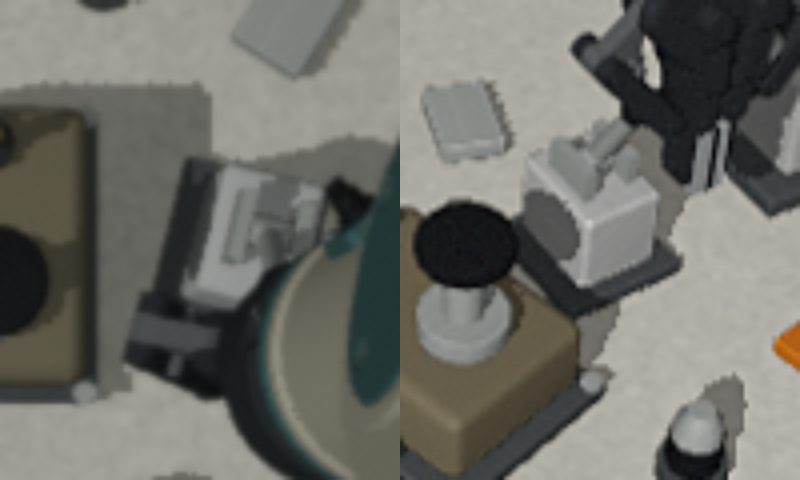

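Run:
```python
from h import *
print(tri((508,264),(443,135)))
```

```text
(array([ 517.26218198, -301.01733318,  157.03350398]), np.float64(0.9071846476232029))
```

```bash
python3 -m creep '[{"slide":[-0.1,-0.8,0.1],"turn":0,"fingers":0},{"slide":[0,-0.8,0.1],"turn":0,"fingers":0},{"slide":[0,-0.7,0.1],"turn":0,"fingers":0},{"slide":[0,-0.7,0],"turn":0,"fingers":0},{"slide":[0,-0.7,0],"turn":0,"fingers":0}]'; python3 -m creep '[{"slide":[0,-0.7,0.1],"turn":0,"fingers":0},{"slide":[0,-0.7,0],"turn":0,"fingers":0},{"slide":[0,-0.7,0],"turn":0,"fingers":0},{"slide":[0,-0.7,0],"turn":0,"fingers":0}]'; python3 -c "
from h import *
to(592,-177,106)"
```

```text
time_s: 10.83
position: [555.0, -166.1, 109.0]
ee_rot: [93.7, 89.4, 166.2]
contact_force: [-2.3, 0.2, 1.9]
opening: 0.1
time_s: 11.17
position: [585.7, -174.1, 108.9]
ee_rot: [91.5, 89.4, 164.0]
contact_force: [-2.1, 1.5, -0.6]
opening: -0.4
t 11.1667 pos [ 585.67 -174.05  108.93] F [-2.06  1.51 -0.62] op -0.4261530060713732 
slide cm [ 0.29 -0.7  -0.09]
tool axes x,y,z in world:
 [[-0.01  0.   -1.  ]
 [-0.95  0.3   0.01]
 [ 0.3   0.95 -0.  ]]
```

```bash
python3 -m creep '[{"slide":[0.1,-0.5,0],"turn":0,"fingers":0},{"slide":[0.1,-0.4,0],"turn":0,"fingers":0}]'; python3 -m creep '[{"slide":[0,-0.3,0],"turn":0,"fingers":0},{"slide":[0,-0.3,0],"turn":0,"fingers":0}]'
```

```text
time_s: 11.33
position: [595.6, -177.0, 106.3]
ee_rot: [90.0, 89.4, 162.5]
contact_force: [-4.1, 1.0, 2.2]
opening: 0.1
time_s: 11.5
position: [595.8, -177.1, 105.7]
ee_rot: [90.5, 88.5, 163.0]
contact_force: [-10.3, 2.4, 12.5]
opening: 0.1
```

```bash
python3 -m creep '[{"slide":[0,-0.4,0],"turn":0,"fingers":0},{"slide":[0,-0.4,0],"turn":0,"fingers":0}]'; python3 -m creep '[{"slide":[0,1.0,0],"turn":0,"fingers":0},{"slide":[-1.5,2,0],"turn":0,"fingers":0},{"slide":[-3,2,0],"turn":0,"fingers":0},{"slide":[-3,3,0],"turn":0,"fingers":0},{"slide":[-3,4,0],"turn":0,"fingers":0},{"slide":[0,4,0],"turn":0,"fingers":0},{"slide":[0,4,0],"turn":0,"fingers":0},{"slide":[0,0,0],"turn":0,"fingers":0}]'
python3 - <<'E'
from h import *
from rig import get_image
to(592,-177,106)
a=get_image("top");b=get_image("side")
cv2.imwrite("pics/top7.png",a);cv2.imwrite("pics/side7.png",b)
cv2.imwrite("pics/p7.png",np.hstack([cv2.resize(a[170:290,340:440],None,fx=4,fy=4),cv2.resize(b[150:270,320:420],None,fx=4,fy=4)]))
E
```

```text
time_s: 11.67
position: [595.8, -177.1, 106.0]
ee_rot: [90.4, 87.5, 162.9]
contact_force: [-11.3, 2.9, 11.1]
opening: 0.1
time_s: 12.33
position: [414.9, -120.7, 217.4]
ee_rot: [90.3, 88.3, 162.7]
contact_force: [-1.4, 1.1, -0.9]
opening: -0.0
t 12.3333 pos [ 414.94 -120.66  217.38] F [-1.41  1.12 -0.86] op -0.010353055625838 
slide cm [ 10.59 -18.9   -0.02]
tool axes x,y,z in world:
 [[-0.03  0.01 -1.  ]
 [-0.95  0.3   0.03]
 [ 0.3   0.95 -0.  ]]
```

View pics/p7.png

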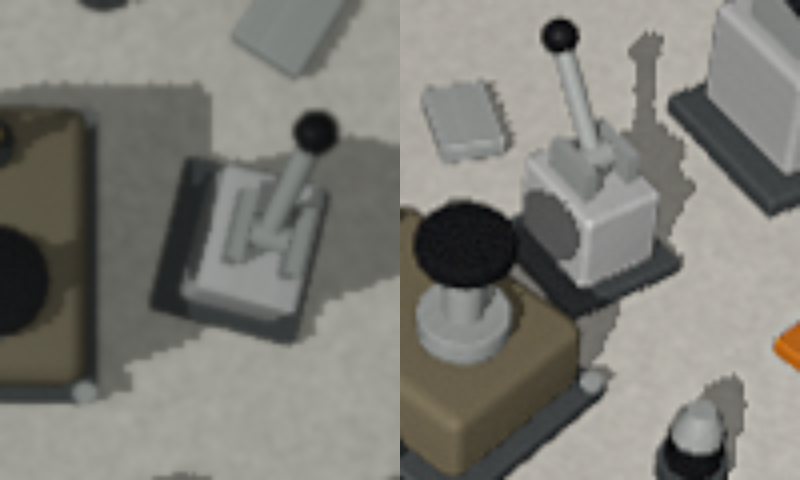

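View pics/side7.png

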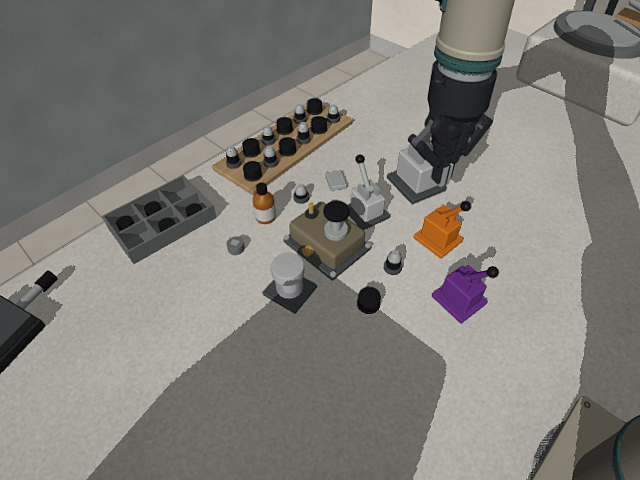

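Run:
```python
from h import *
f=lambda o,c:((c[0]+.5)/4-.5+o[0],(c[1]+.5)/4-.5+o[1])
p,e=tri(f((340,170),(315,132)),f((320,150),(160,36)));print(p,e)
b=np.array([555,-166.9,118.5]);print("lean", np.degrees(np.arctan2(np.linalg.norm((p-[583,-175,0])[:2]),p[2]-66)), "angle swept", 2*np.arcsin(np.linalg.norm(p-b)/120))
a=cv2.imread("pics/top0.png");c=cv2.imread("pics/top7.png")
d=cv2.absdiff(a,c).max(2)>40; cv2.imwrite("pics/d.png",d.astype(np.uint8)*255)
```

```text
[ 614.75785226 -183.23508598  116.3480268 ] 1.6580499546033391
lean 33.08940249141352 angle swept 1.0856655644908337
```

View pics/d.png

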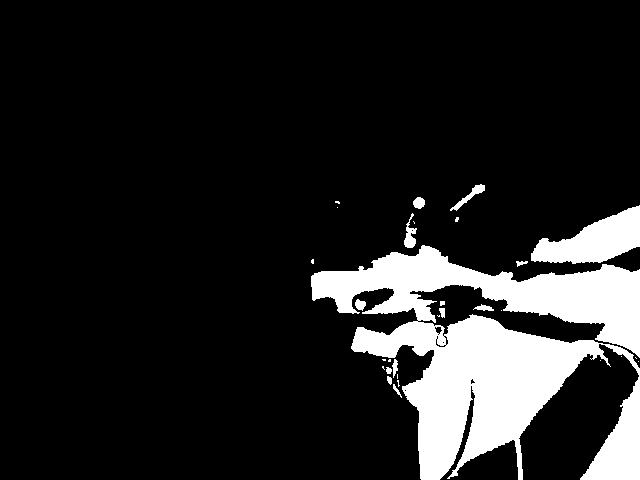

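View pics/top7.png

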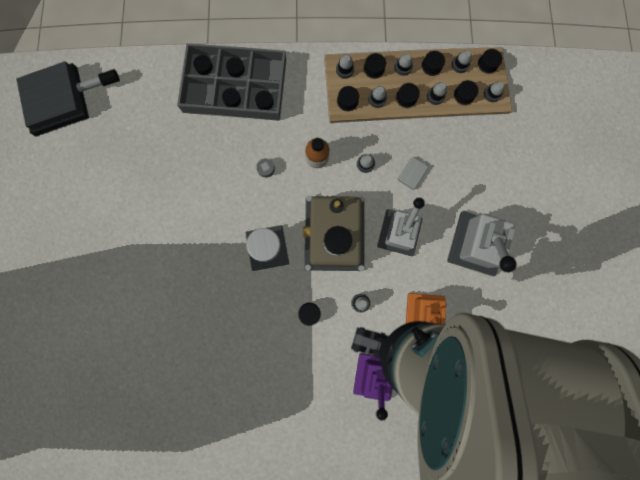

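```bash
python3 -m creep '[{"slide":[-1,0,0],"turn":0,"fingers":0},{"slide":[0,0,0],"turn":0,"fingers":0},{"slide":[0,0,0],"turn":0,"fingers":0}]'; python3 -c "
from rig import *
print(sign_off())"
```

```text
time_s: 12.68
position: [429.4, -124.5, 229.2]
ee_rot: [85.1, 89.4, 157.5]
contact_force: [0.0, 0.2, -0.1]
opening: 0.4
the job is handed in; nothing more can be done
None
```

I pumped the plunger with the shut fingertips for seven full strokes until the pin stood fully out. Then I pushed the lever of the small aluminium valve over to its far stop, backed clear and handed in at about 12.7 s.

- **Pin:** In the picture after the last stroke its top is within about 2 px at 10× magnification (about 0.5 mm) of where a height of 82 mm projects. It had not moved over the last two strokes. The robot came nowhere near it.
- **Lever:** It stopped moving while I pushed with about 11 N horizontally, well above the 1–3 N it takes to move it, so I take it to be at the stop. The two camera views give a lean of 33.1° against 34.4° for fully shut. The ball is about 1.3 mm from where it should be, which is within the 2 mm calibration.
- **Everything else:** The plunger is back up. Comparing before and after pictures showed no loose item moved, apart from shadows and the parts of the view the arm covered. The highest tool force I read was about 34 N, pressing the plunger against its bottom stop. The force was about 0 at hand-in, with the robot clear of everything.

No check failed. Only the lever lean reading was slightly off.

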